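# Check the free travel of a disc sander's brake lever

## Robot

A 6-joint arm with a two-finger parallel gripper is mounted at the origin on the work surface. World frame = base frame: x ahead of the robot, y to its left, z up, the work surface at z = 0. Lengths are in mm, angles in rad, forces in N, time in s.
With the tool pointing down it reaches from about 375 to 925 mm from the base axis. Payload 5.7 kg.
Tool frame: the origin (TCP) lies midway between the tips of the shut fingers; the grasp point (between the pads) lies bot.grip_depth behind it (bot.grip_depth is the distance from the TCP to the grasp point, in mm); z points along the fingers, y is the line along which they close (so a half turn about z gives the same grasp; the last joint's range is limited). The gripper opens to 85 mm and grips with 20 to 120 N. Pads are 22 mm wide; open, the fingers measure 114 mm over their backs; the gripper's body (76 mm by 85 mm) begins 54 mm behind the grasp point. The pads swing forward as they close: fully open they stand 13 mm farther back than shut.
Start: joints at [0.996, 0.359, 1.51, -0, 1.272, -0.115], TCP at [266.249, 537.656, 231.267] pointing down, gripper open.
Joint ranges: [-2.97, 2.97], [-1.01, 2.36], [0.21, 2.38], [-0.96, 4.11], [0.2, 2.71], [-2.98, 2.98]. Speed limits (rad/s): [2.39, 2.39, 3.14, 3.14, 3.14, 3.14].

## Interface

Orientations are given as a unit quaternion [w, x, y, z].
In Python, from bench import bot gives the robot as it stands.
- The arm moves only by the shell command python3 -m jog 'ROWS' [FORCE]. ROWS is JSON, a list of rows, each a list of 3 entries, a list of its own where there are three numbers: the turn, a rotation vector about the world's x, y, z in units of 60 degrees (1.0 is 60 degrees), then the shift along the world's x, y, z in units of 120 mm (1.0 is 120 mm), then the opening, from 0 (shut) to 1 (fully open). A call has 1 to 5 rows; each row is the pose to reach, as a shift and turn from the pose commanded when the call began; what a row does not reach only later rows make up. A row lasts 1/12 s, in which the tool goes at most 41.7 mm and 7.16 degrees, less where a joint would pass 70% of its speed; a pose out of reach is approached as far as the arm can. A call with a number of a shift or a turn outside -1 to 1 is refused whole. A call with a gripper value outside its range is refused whole. The fingers move at their own pace and stop on an object; FORCE is the grip in N (left out, the last holds). Time passes only in rows, so rows that repeat a pose let the fingers close. It gives the time, the measured TCP pose, the force, the opening and the grip force at its end, in the units of the state.
- bot.observe(): the state, without advancing time (a new reading comes with each control period).
- bot.read_camera(name): name is "side" or "top" or "wrist"; returns a dict with "color" (384x512x3 uint8, red, green, blue), "camera_matrix" (3x3 intrinsics, pixels), "D" ([k1, k2, p1, p2, k3] as OpenCV has them; the pictures are not rectified), "R" (3x3) and "t" (3): a world point X has camera coordinates R X + t. Camera axes: x right, y down, z forward; pixel columns grow to the right and rows downward; lengths in mm; the calibration is good to about 2 mm. A picture is of the moment at which its call begins. There is no depth.
- bot.finish_job(): hands the job in; it is judged then, once.
The state is a dict: "time_s": time; "qpos": joint angles; "joint_velocities": joint speeds; "joint_efforts": joint torques, N m; "tool_pos": TCP position; "tcp_rot": TCP orientation; "contact_force": force on the tool from outside, world axes, zero at the start; "moment": the same for the moment, N m; "opening": finger opening in mm; "grip_force": force on a finger pad.
Only numpy, scipy, OpenCV 4.12 (cv2) and the standard library are available. Lean on these libraries where they do the work, as an engineer would, in place of code of your own. Each camera call takes 0.05 s, during which the arm holds its last target. There are 200 camera calls.

## Task

Check the sander's brake: press the brake lever down steadily until the brake bites and the resistance clearly firms up (about 10 to 15 N on the pad; more than 20 N harms the lining), then let the lever come all the way back up. The needle on the scale stays at the furthest point the lever reached: note it by sliding the marker along its rail until its index is in line with the needle. Do not touch the needle, and leave the other things on the bench alone.

Things in the scene. Friction and masses are not known exactly. Their poses are not given: they have to be found in the camera images.
- machine: Red benchtop disc sander fixed to the bench. Origin: on the bench under the casing's middle; +y along the casing towards the lever end, -y to the disc, z up. Casing 160 (x) by 280 (y) by 140 mm high; base plate y -200 to 160. Disc radius 100, top 215 mm high at y -148 to -165; work table y -175 to -275, top 112 mm high. A scale plate lies on the casing.
- scale_zero (a point): Zero of the scale: middle line of the flat plate on the casing's top, 143 mm above the bench, at machine x = 0, y = +85 mm. Tick marks every 10 mm along machine y, to 150 mm at y = -65; readings grow towards -y.
- lever_hinge (a point): Middle of the lever's level hinge axis (along the machine's x), at machine y = +145, z = 105 mm. About 2 to 2.5 N per mm is the pad's extra resistance once the brake bites; before that the pad moves freely at about 3 N, growing to about 5 N low down (return spring and needle).
- lever (a joint): Brake lever, rad: 0 = released, where it rises outwards 0.35 rad above level; grows as its pad is pressed down, to 0.74. A spring brings it back to 0. The brake bites anywhere from 0.2 to 0.55 rad (35 to 105 mm of pad travel), different each time; there the push begins to firm up. 10 to 15 N in all is a clear bite, 20 N too much.
- lever_pad (a point): Middle of the upper face of the lever's black pad, 185 mm out from the hinge, about 175 mm above the bench at rest; moves with the lever. Pad 36 mm wide, 54 long along the lever, 16 thick: press it straight down here. Nothing stands beneath it.
- cam: Brake cam hidden inside the casing, driven by the lever: it moves 80 mm per rad of lever towards machine -y (origin at machine x 50, y +64, z 60 mm when released). It presses on the brake shoe only once the brake bites, with about 2.3 times the extra force felt on the pad. Nothing to handle.
- pointer: Drag needle: low, dark, 3 mm wide, 7 mm high, lying across the scale from a slot on the machine's +x side. Origin: its tip, on the scale plate at machine x = 0; axes as the machine's. The lever pushes it from y = +85 towards -y, 200 mm per rad; it stays at the furthest point when the lever comes back. The robot must not touch it.
- marker: Steel marker sliding on a rail along machine y at x = -35; 1.5 N friction, stays put. Origin: on the scale plate under its middle, in line with its index (which points to +x, the needle). Block 26 (x) by 18 (y) mm; upright grip tab 14 (x) by 12 (y), from 13 to 47 mm above the origin. Range y +85 to -67, starts at y -45 to -62, near the disc. Passes the needle without touching.
- hammer: Hammer, 260 mm long, lying on the bench. Bystander.
- offcut: Wood offcut 70 by 120 by 22 mm on the bench. Bystander.
- tape: Tape measure, grey case 60 by 60 by 34 mm, on the bench. Bystander.

How it is judged:
By the outcome, as a careful person would: the job done as asked, in the order asked, and still so for the second after the job is handed in, with the robot touching nothing.
It also fails if it takes over 56 s, if anything falls off the work surface, if the arm or the gripper's body presses on something with over 40 N, if the wrist force passes 120 N, or if a joint passes its speed limit or range.

## Working session

There is one attempt and no reset: what is moved stays moved. The work goes in short steps, Python scripts to look and compute and a shell command to move; the robot and the scene stay as the last step left them, time stands still between calls to the robot, and variables do not carry over. Pictures are saved under pics/ and viewed, at most 12 in all, crops included, and the job is handed in when it is done.

```bash
mkdir -p pics; ls; python3 - <<'E'
from bench import bot
import cv2,numpy as np
s=bot.observe();print(s['time_s'],s['tool_pos'],s['tcp_rot'],s['opening'],bot.grip_depth)
ims=[]
for n in('top','side'):
    c=bot.read_camera(n);cv2.imwrite(f'pics/{n}0.png',c['color'][:,:,::-1]);np.savez(n+'0.npz',**c)
    print(n,-c['R'].T@c['t'],c['R'][2])
E
```

```text
pics
0.0 [265.88143875 537.10072306 230.44795198] [-3.05984761e-04  2.27841822e-01  9.73697728e-01 -8.62740356e-04] 85.03094871901496 18.700000000000003
top [ 450.20293087   79.65930078 1007.60962499] [ 0.14438228 -0.02595172 -0.98918161]
side [ 470.69508717 -508.94480573  488.18061792] [ 0.11356319  0.84530774 -0.5220711 ]
```

View pics/top0.png

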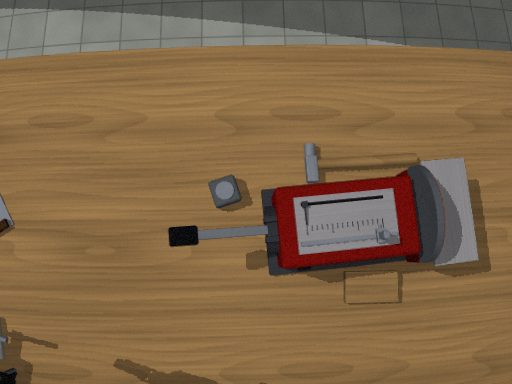

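View pics/side0.png

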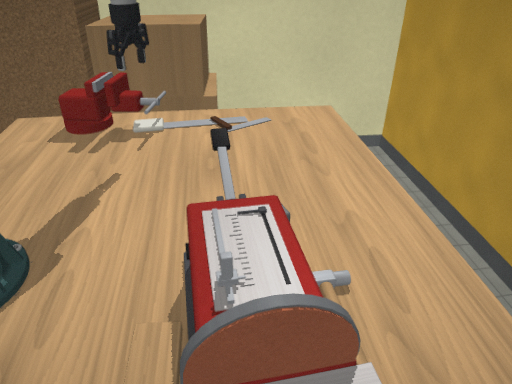

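The top view shows the lever pointing left (world +y), with the pad at about (183,236). The plate spans about (295–398, 190–250), the needle is at (307,218) and the marker at (385,236). The side view confirms this, with the pad at (220,139) and the marker at (227,280).

```bash
cat > h.py <<'E'
import numpy as np,cv2
def ray(c,uv):
    p=cv2.undistortPoints(np.array(uv,float).reshape(-1,1,2),c['camera_matrix'],c['D']).reshape(-1,2)
    d=np.c_[p,np.ones(len(p))]@c['R']; return -c['R'].T@c['t'],d
def plane(c,uv,z):
    o,d=ray(c,uv); return o+d*((z-o[2])/d[:,2])[:,None]
def tri(c1,u1,c2,u2):
    A=[];b=[]
    for c,u in((c1,u1),(c2,u2)):
        o,d=ray(c,u);d=d[0]/np.linalg.norm(d[0]);P=np.eye(3)-np.outer(d,d);A.append(P);b.append(P@o)
    return np.linalg.lstsq(np.vstack(A),np.hstack(b),rcond=None)[0]
def proj(c,X):
    return cv2.projectPoints(np.array(X,float).reshape(-1,1,3),cv2.Rodrigues(c['R'])[0],c['t'],c['camera_matrix'],c['D'])[0].reshape(-1,2)
def blob(m,roi):
    x0,y0,x1,y1=roi;k=np.zeros(m.shape,np.uint8);k[y0:y1,x0:x1]=m[y0:y1,x0:x1]
    n,l,st,ce=cv2.connectedComponentsWithStats(k);i=1+np.argmax(st[1:,4]);return (l==i).astype(np.uint8),ce[i],st[i]
E
python3 - <<'E'
from h import *
T=dict(np.load('top0.npz'));S=dict(np.load('side0.npz'))
def dark(c): return (c['color'].max(2)<45).astype(np.uint8)
_,pt,s1=blob(dark(T),(160,220,202,255));_,ps,s2=blob(dark(S),(208,124,234,155))
print(pt,s1,ps,s2,'pad tri',tri(T,pt,S,ps),'pad z175',plane(T,pt,172))
def rect(c,m,z):
    cnt=max(cv2.findContours(m,cv2.RETR_EXTERNAL,cv2.CHAIN_APPROX_NONE)[0],key=cv2.contourArea)
    q=plane(c,cnt[:,0,:],z)[:,:2].astype(np.float32);return cv2.minAreaRect(cv2.convexHull(q)),cv2.boxPoints(cv2.minAreaRect(q))
h=T['color'].astype(int)
w=((h.min(2)>120)&(h.max(2)-h.min(2)<40)).astype(np.uint8)
m,_,st=blob(w,(285,180,408,262));print('plate',st,rect(T,m,143))
r=((h[:,:,0]>100)&(h[:,:,1]<40)).astype(np.uint8)
m,_,st=blob(r,(260,160,430,280));print('red',st,rect(T,m,140))
for n,c,(a,b,x,y) in(('t',T,(260,160,430,280)),('s',S,(170,180,330,320))):
    cv2.imwrite(f'pics/z{n}.png',cv2.resize(c['color'][b:y,a:x,::-1],None,fx=4.5 if n=='t' else 4,fy=4.5 if n=='t' else 4,interpolation=2))
E
```

```text
[182.92481203 235.51503759] [169 226  29  20 532] [216.63768116 139.72463768] [211 129  16  21 138] pad tri [485.31690308 196.87102384 164.56501781] pad z175 [[488.07012758 195.87134862 172.        ]]
plate [ 294  189  104   65 4287] (((510.1737976074219, -116.67750549316406), (108.9707260131836, 198.17970275878906), 4.211765766143799), array([[ 448.5581  ,  -21.856823],
       [ 463.113   , -219.50133 ],
       [ 571.7895  , -211.49818 ],
       [ 557.2346  ,  -13.853683]], dtype=float32))
red [ 275  177  144   90 4412] (((510.2123718261719, -119.42919921875), (150.64932250976562, 272.581787109375), 4.286603927612305), array([[ 424.9113  ,   10.850252],
       [ 445.28558 , -260.96902 ],
       [ 595.5134  , -249.70865 ],
       [ 575.13916 ,   22.110626]], dtype=float32))
```

View pics/zt.png

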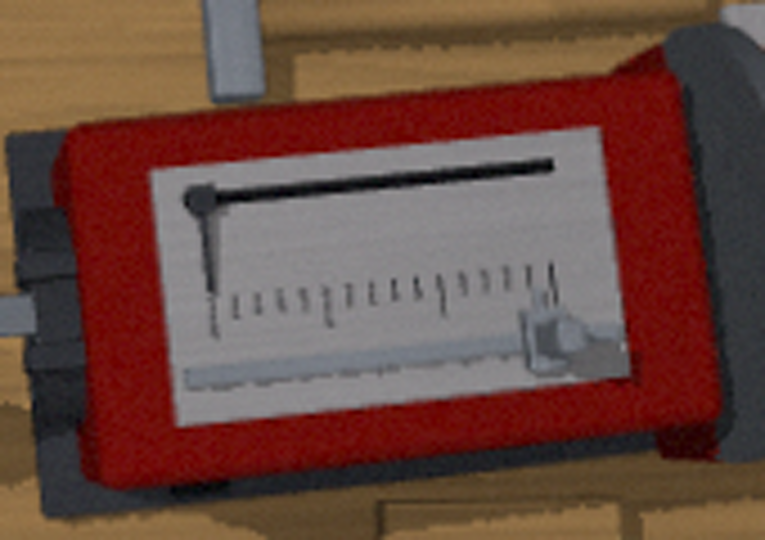

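The ticks run from zoom (213,315), which is zero, to (555,283), which is 150. The needle tip sits on zero and the marker is near reading 140. Machine yaw is about 4.2° and the pad is near (487,192). I'm moving over the pad with the gripper shut and turned to line up with machine y.

```bash
python3 -m jog '[[[0,0,0.05],[0.15,-0.24,0],0],[[0,0,0.1],[0.31,-0.48,0],0],[[0,0,0.14],[0.46,-0.72,0],0],[[0,0,0.17],[0.61,-0.96,0],0]]'
python3 -m jog '[[[0,0,0.05],[0.15,-0.24,0],0],[[0,0,0.1],[0.31,-0.48,0],0],[[0,0,0.14],[0.46,-0.72,0],0],[[0,0,0.17],[0.61,-0.96,0],0]]'
python3 -m jog '[[[0,0,0.05],[0.15,-0.24,0],0],[[0,0,0.1],[0.31,-0.48,0],0],[[0,0,0.14],[0.46,-0.72,0],0],[[0,0,0.17],[0.61,-0.96,0],0],[[0,0,0.17],[0.61,-0.96,0],0]]'
python3 - <<'E'
from bench import bot
from h import *
s=bot.observe();print(s['tool_pos'],s['tcp_rot'],s['contact_force'],s['opening'])
w=bot.read_camera('wrist');np.savez('w1.npz',**w)
print(-w['R'].T@w['t'],w['R'][2])
T=dict(np.load('top0.npz'))
print(plane(T,[[307.3,230],[383.3,222.9]],143))
cv2.imwrite('pics/w1.png',w['color'][:,:,::-1])
E
```

```text
time_s: 0.43
tool_pos: [339.6, 421.1, 230.8]
tcp_rot: [-0.0, 0.139, 0.99, -0.0]
contact_force: [0.7, 0.3, 0.2]
opening: 39.1
grip_force: 0.0
time_s: 0.77
tool_pos: [413.0, 305.7, 231.0]
tcp_rot: [-0.0, 0.051, 0.999, -0.0]
contact_force: [-0.3, 0.8, 0.4]
opening: 0.2
grip_force: 0.0
time_s: 1.18
tool_pos: [489.0, 187.5, 231.2]
tcp_rot: [0.001, -0.036, 0.999, -0.001]
contact_force: [-0.3, -0.1, 0.8]
opening: 0.1
grip_force: 0.0
[489.03710286 187.50714186 231.15955012] [ 9.49068869e-04 -3.59939467e-02  9.99350711e-01 -1.30056026e-03] [-0.29750541 -0.14595356  0.83300377] 0.12850750025619972
[416.79355571 183.49065858 375.81773024] [ 0.27942342  0.01935362 -0.95997291]
[[ 493.77542053  -38.582319    143.        ]
 [ 502.65863896 -189.30489805  143.        ]]
```

View pics/w1.png

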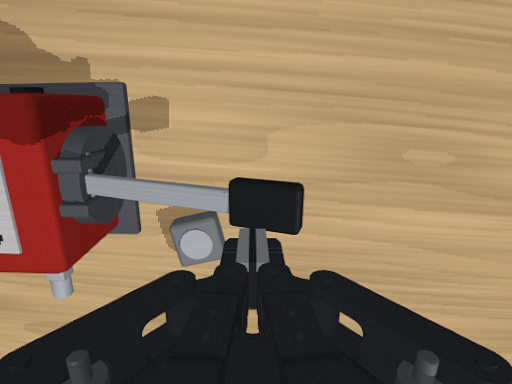

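The wrist view shows the pad at about (266,205) and the shut fingertips at (255,232). The fingertips are about 7 mm in y from the pad centre, and the ticks and plate agree on the machine pose.

```bash
python3 - <<'E'
from h import *
w=dict(np.load('w1.npz'));print(plane(w,[[266,203],[230,200],[302,207]],174))
E
python3 -m jog '[[[0,0,0],[-0.01,0.07,-0.15],0],[[0,0,0],[-0.01,0.07,-0.3],0],[[0,0,0],[-0.01,0.07,-0.36],0],[[0,0,0],[-0.01,0.07,-0.36],0]]'
```

```text
[[483.95911341 198.03713714 174.        ]
 [483.59551858 172.47004297 174.        ]
 [485.08405304 223.87692452 174.        ]]
time_s: 1.57
tool_pos: [482.4, 200.7, 186.1]
tcp_rot: [-0.002, -0.037, 0.999, -0.0]
contact_force: [-1.0, -0.1, -0.3]
opening: 0.2
grip_force: 0.0
```

```bash
python3 -m jog '[[[0,0,0],[0,0,-0.05],0],[[0,0,0],[0,0,-0.1],0],[[0,0,0],[0,0,-0.14],0],[[0,0,0],[0,0,-0.17],0],[[0,0,0],[0,0,-0.2],0]]'
python3 -m jog '[[[0,0,0],[0,0,-0.03],0],[[0,0,0],[0,0,-0.06],0],[[0,0,0],[0,0,-0.09],0],[[0,0,0],[0,0,-0.12],0],[[0,0,0],[0,0,-0.12],0]]'
```

```text
time_s: 1.98
tool_pos: [485.3, 200.9, 164.4]
tcp_rot: [0.001, -0.037, 0.999, 0.0]
contact_force: [-0.5, 0.9, 4.1]
opening: 0.1
grip_force: 2.0
time_s: 2.4
tool_pos: [484.6, 200.3, 149.0]
tcp_rot: [-0.0, -0.037, 0.999, -0.0]
contact_force: [1.6, 2.0, 3.1]
opening: 0.0
grip_force: 1.5
```

```bash
python3 -m jog '[[[0,0,0],[0,0,-0.02],0],[[0,0,0],[0,0,-0.04],0],[[0,0,0],[0,0,-0.06],0],[[0,0,0],[0,0,-0.06],0]]' | grep -E 'pos|force'
python3 -m jog '[[[0,0,0],[0,0,-0.01],0],[[0,0,0],[0,0,-0.02],0],[[0,0,0],[0,0,-0.03],0],[[0,0,0],[0,0,-0.03],0]]'| grep -E 'pos|force'
```

```text
tool_pos: [484.6, 200.4, 142.0]
contact_force: [1.3, 2.2, 3.6]
grip_force: 1.6
tool_pos: [484.6, 200.5, 138.7]
contact_force: [-0.1, 2.7, 4.7]
grip_force: 1.8
```

```bash
python3 -m jog '[[[0,0,0],[0,0,-0.01],0],[[0,0,0],[0,0,-0.02],0],[[0,0,0],[0,0,-0.03],0],[[0,0,0],[0,0,-0.03],0]]'| grep -E 'pos|force'
```

```text
tool_pos: [484.6, 200.5, 135.0]
contact_force: [1.7, 2.4, 4.0]
grip_force: 1.8
```

```bash
python3 -m jog '[[[0,0,0],[0,0,-0.01],0],[[0,0,0],[0,0,-0.02],0],[[0,0,0],[0,0,-0.03],0],[[0,0,0],[0,0,-0.03],0]]'| grep -E 'pos|force'
```

```text
tool_pos: [484.6, 200.4, 131.4]
contact_force: [0.7, 1.9, 4.7]
grip_force: 1.8
```

```bash
python3 -m jog '[[[0,0,0],[0,0,-0.01],0],[[0,0,0],[0,0,-0.02],0],[[0,0,0],[0,0,-0.02],0]]'| grep -E 'pos|contact'
```

```text
tool_pos: [484.7, 200.4, 129.1]
contact_force: [0.0, 2.5, 3.2]
```

```bash
python3 -m jog '[[[0,0,0],[0,0,-0.01],0],[[0,0,0],[0,0,-0.02],0],[[0,0,0],[0,0,-0.02],0]]'| grep -E 'pos|contact'
```

```text
tool_pos: [484.6, 200.5, 126.8]
contact_force: [-0.7, 2.0, 4.4]
```

```bash
python3 -m jog '[[[0,0,0],[0,0,-0.01],0],[[0,0,0],[0,0,-0.02],0],[[0,0,0],[0,0,-0.02],0]]'| grep -E 'pos|contact'
```

```text
tool_pos: [484.6, 200.5, 124.4]
contact_force: [-0.2, 2.3, 5.1]
```

```bash
python3 -m jog '[[[0,0,0],[0,0,-0.01],0],[[0,0,0],[0,0,-0.02],0],[[0,0,0],[0,0,-0.03],0],[[0,0,0],[0,0,-0.03],0]]'| grep -E 'pos|contact'
```

```text
tool_pos: [484.6, 200.5, 120.8]
contact_force: [-0.0, 3.4, 4.0]
```

```bash
python3 -m jog '[[[0,0,0],[0,0,-0.01],0],[[0,0,0],[0,0,-0.02],0],[[0,0,0],[0,0,-0.03],0],[[0,0,0],[0,0,-0.03],0]]'| grep -E 'pos|contact'
```

```text
tool_pos: [484.7, 200.5, 117.2]
contact_force: [-0.3, 3.5, 3.8]
```

```bash
python3 -m jog '[[[0,0,0],[0,0,-0.01],0],[[0,0,0],[0,0,-0.02],0],[[0,0,0],[0,0,-0.03],0],[[0,0,0],[0,0,-0.03],0]]'| grep -E 'pos|contact'
```

```text
tool_pos: [484.7, 200.5, 113.6]
contact_force: [-0.9, 2.7, 4.8]
```

```bash
python3 -m jog '[[[0,0,0],[0,0,-0.01],0],[[0,0,0],[0,0,-0.02],0],[[0,0,0],[0,0,-0.03],0],[[0,0,0],[0,0,-0.03],0]]'| grep -E 'pos|contact'
```

```text
tool_pos: [484.7, 200.6, 110.6]
contact_force: [-2.5, 3.5, 10.7]
```

```bash
python3 -m jog '[[[0,0,0],[0,0,-0.005],0],[[0,0,0],[0,0,-0.005],0],[[0,0,0],[0,0,-0.005],0]]'| grep -E 'pos|contact'; python3 -c "
from bench import bot
s=bot.observe();print(s['contact_force'],s['tool_pos'])"
```

```text
tool_pos: [484.7, 200.5, 110.3]
contact_force: [-3.1, 2.9, 12.2]
[-3.08753476  2.87514311 12.15887839] [484.7072813  200.54667993 110.25350098]
```

The force is 12 N, which is a clear bite. I'm letting the lever rise gently under the tool.

```bash
python3 -m jog '[[[0,0,0],[0,0,0.05],0],[[0,0,0],[0,0,0.12],0],[[0,0,0],[0,0,0.2],0],[[0,0,0],[0,0,0.28],0],[[0,0,0],[0,0,0.36],0]]'| grep -E 'pos|contact'
python3 -m jog '[[[0,0,0],[0,0,0.08],0],[[0,0,0],[0,0,0.16],0],[[0,0,0],[0,0,0.22],0],[[0,0,0],[0,0,0.27],0],[[0,0,0],[0,0,0.32],0]]'| grep -E 'pos|contact'
python3 -m jog '[[[0,0,0],[0,0,0.3],0],[[0,0,0],[0,0,0.6],0],[[0,0,0],[0,0,0.9],0],[[0,0,0],[0,0,1],0],[[0,0,0],[0,0,1],0]]'| grep -E 'pos|contact'
python3 - <<'E'
from bench import bot
from h import *
for n in('top','side'):
    c=bot.read_camera(n);np.savez(n+'1.npz',**c)
T=c=dict(np.load('top1.npz'));
a=cv2.resize(T['color'][165:270,165:420,::-1],None,fx=3,fy=3,interpolation=2)
S=dict(np.load('side1.npz'));b=cv2.resize(S['color'][120:320,165:420,::-1],None,fx=3,fy=3,interpolation=2)[:285]
cv2.imwrite('pics/c1.png',np.vstack([a,b]))
E
```

```text
tool_pos: [484.1, 199.6, 153.4]
contact_force: [-0.4, -2.1, 1.6]
tool_pos: [484.4, 200.8, 191.6]
contact_force: [0.5, -0.4, -0.1]
tool_pos: [486.7, 201.5, 315.2]
contact_force: [-0.1, 0.3, 0.2]
```

View pics/c1.png

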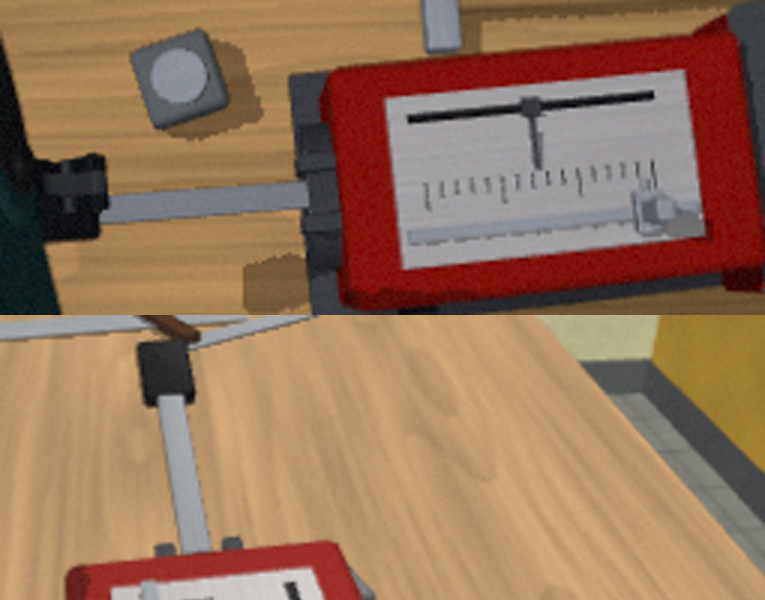

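The lever is back up. The needle is at crop (540,168), reading about 74, and the marker is at (648,210). I'm moving over the scale for a close look.

```bash
python3 -m jog '[[[0,0,0],[0,-0.3,0],0.6],[[0,0,0],[0,-0.6,0],0.6],[[0,0,0],[0,-0.9,0],0.6]]'| grep -E 'pos|contact'
python3 -m jog '[[[0,0,0],[0,-0.3,0],0.6],[[0,0,0],[0,-0.6,0],0.6],[[0,0,0],[0,-0.9,0],0.6]]'| grep -E 'pos|contact'
python3 -m jog '[[[0,0,0],[0,-0.3,0],0.6],[[0,0,0],[-0.1,-0.6,0],0.6],[[0,0,0],[-0.2,-0.75,0],0.6],[[0,0,0],[-0.2,-0.75,0],0.6],[[0,0,0],[-0.2,-0.75,0],0.6]]'
python3 - <<'E'
from bench import bot
from h import *
w=bot.read_camera('wrist');np.savez('w2.npz',**w)
cv2.imwrite('pics/w2.png',w['color'][:,:,::-1])
E
```

```text
tool_pos: [483.0, 91.9, 308.8]
contact_force: [0.8, -0.3, -0.2]
tool_pos: [483.0, -16.7, 308.9]
contact_force: [0.4, 0.6, -0.1]
time_s: 8.33
tool_pos: [459.2, -105.8, 309.1]
tcp_rot: [-0.002, -0.036, 0.999, 0.001]
contact_force: [-0.1, 0.4, 1.0]
opening: 50.9
grip_force: 0.0
```

View pics/w2.png

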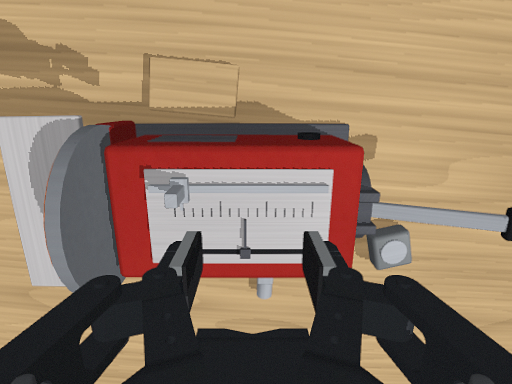

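The wrist view has up as −x and right as +y. The needle is at about (244,217–250), the marker block at (180,187) with its tab at (174,200), and the tape and lever are undisturbed. I'm zooming in to measure.

```bash
python3 - <<'E'
from h import *
w=dict(np.load('w2.npz'));print('cam',-w['R'].T@w['t'])
cv2.imwrite('pics/w2z.png',cv2.resize(w['color'][165:265,140:340,::-1],None,fx=4,fy=4,interpolation=2))
E
```

```text
cam [ 387.70558969 -110.38182382  454.17217138]
```

View pics/w2z.png

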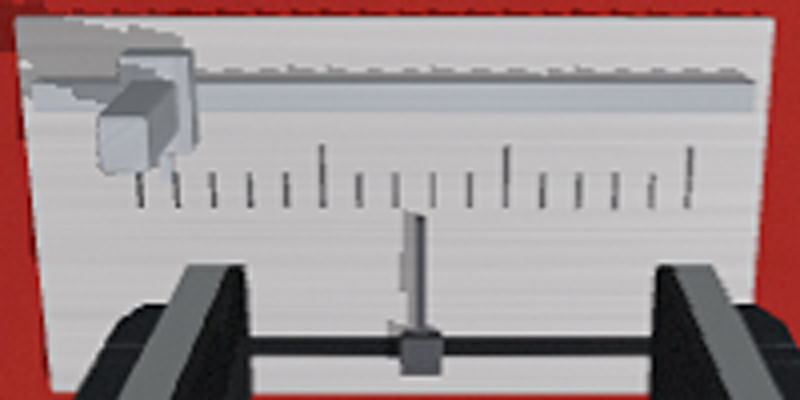

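The zoom shows the ticks at columns 689 (0), 506 (50), 322 (100) and 140 (150). The needle tip is at (420,214), the tab top is centred at (123,141), and the index is at about (170,165).

```bash
python3 - <<'E'
from h import *
w=dict(np.load('w2.npz'));Z=lambda *p:np.array(p)/4+[139.625,164.625]
t=plane(w,Z((689,208),(506,208),(322,208),(140,208)),143)
print(t); d=t[0]-t[3];d/=np.linalg.norm(d);print('yaw',np.degrees(np.arctan2(-d[0],d[1])))
n=plane(w,Z((420,214),(419,330)),150);n0=plane(w,Z((420,214),),143)
tab=plane(w,Z((123,141)),190);ix=plane(w,Z((170,165)),148)
yh=d
print('needle',n,'tab',tab,'idx',ix)
z=t[0]@yh
for k,v in(('n',n[0]),('n2',n[1]),('tab',tab[0]),('idx',ix[0])):print(k,'reading',z-v@yh)
E
```

```text
[[ 501.64857877  -34.55231287  143.        ]
 [ 505.20131213  -85.17005803  143.        ]
 [ 508.82151857 -135.90754902  143.        ]
 [ 512.47107496 -186.2341073   143.        ]]
yaw 4.081137853782724
needle [[ 505.9341114  -108.80607283  150.        ]
 [ 540.4645173  -106.82786715  150.        ]] tab [[ 477.33661205 -178.72107592  190.        ]] idx [[ 497.47884364 -176.91838404  148.        ]]
n reading 74.37046958845949
n2 reading 74.85477721562557
tab reading 142.0729292399455
idx reading 141.7083125196999
```

```bash
python3 -m jog '[[[0,0,0],[0.08,-0.3,0],0.5],[[0,0,0],[0.15,-0.61,0],0.5],[[0,0,0],[0.15,-0.61,-0.3],0.5],[[0,0,0],[0.15,-0.61,-0.6],0.5],[[0,0,0],[0.15,-0.61,-0.6],0.5]]'
python3 - <<'E'
from bench import bot
from h import *
w=bot.read_camera('wrist');np.savez('w3.npz',**w)
cv2.imwrite('pics/w3.png',w['color'][:,:,::-1])
E
```

```text
time_s: 8.8
tool_pos: [474.8, -175.6, 232.5]
tcp_rot: [-0.005, -0.037, 0.999, 0.003]
contact_force: [-1.2, 0.5, -0.7]
opening: 42.6
grip_force: 0.0
```

View pics/w3.png

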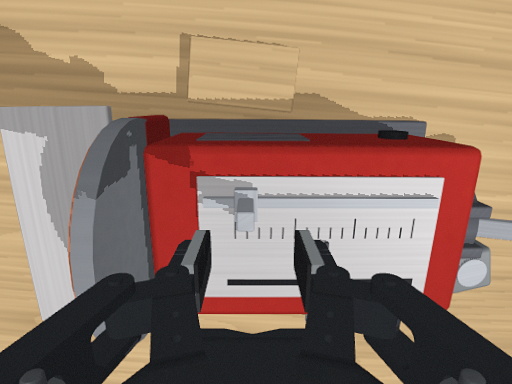

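The tab top is at about (244,218) and lies between the fingers at columns 205 and 300. I'm refining its position.

```bash
python3 - <<'E'
from bench import bot
from h import *
w=dict(np.load('w3.npz'));print(plane(w,[[244,222]],190),plane(w,[[244.5,201]],156),bot.observe()['tool_pos'],bot.observe()['tcp_rot'])
E
```

```text
[[ 478.64569632 -179.22622348  190.        ]] [[ 474.68189209 -179.69384445  156.        ]] [ 476.02125643 -176.02995449  235.43099204] [-0.00405194 -0.03769753  0.99927755  0.00261726]
```

```bash
python3 -m jog '[[[0,0,0],[0.01,-0.025,-0.2],0.5],[[0,0,0],[0.01,-0.025,-0.4],0.5],[[0,0,0],[0.01,-0.025,-0.52],0.5],[[0,0,0],[0.01,-0.025,-0.59],0.5],[[0,0,0],[0.01,-0.025,-0.59],0.5]]'
python3 -m jog '[[[0,0,0],[0,0,0],0.3],[[0,0,0],[0,0,0],0.2],[[0,0,0],[0,0,0],0.1],[[0,0,0],[0,0,0],0],[[0,0,0],[0,0,0],0]]' 25
python3 -m jog '[[[0,0,0],[0,0,0],0],[[0,0,0],[0,0,0],0]]'
```

```text
time_s: 9.27
tool_pos: [479.9, -180.7, 168.1]
tcp_rot: [-0.001, -0.038, 0.999, 0.0]
contact_force: [-1.2, 0.1, 0.1]
opening: 42.6
grip_force: 0.0
time_s: 9.68
tool_pos: [481.1, -182.1, 169.9]
tcp_rot: [0.001, -0.037, 0.999, -0.001]
contact_force: [0.2, 1.0, 6.9]
opening: 11.1
grip_force: 29.1
time_s: 9.85
tool_pos: [481.1, -182.1, 169.9]
tcp_rot: [0.001, -0.037, 0.999, -0.001]
contact_force: [0.0, 1.2, 5.9]
opening: 11.2
grip_force: 29.1
```

Gripped. I'm sliding about 60 mm along machine +y, then measuring.

```bash
python3 -m jog '[[[0,0,0],[-0.009,0.125,0],0],[[0,0,0],[-0.018,0.25,0],0],[[0,0,0],[-0.027,0.375,0],0],[[0,0,0],[-0.036,0.5,0],0],[[0,0,0],[-0.036,0.5,0],0]]'
python3 - <<'E'
from bench import bot
from h import *
for n in('wrist','top'):
    w=bot.read_camera(n);np.savez(n+'4.npz',**w)
    a=w['color'][150:300,150:350] if n=='wrist' else w['color'][180:255,285:410]
    cv2.imwrite(f'pics/{n}4.png',cv2.resize(a[:,:,::-1],None,fx=4 if n=='wrist' else 6,fy=4 if n=='wrist' else 6,interpolation=2))
E
```

```text
time_s: 10.27
tool_pos: [476.8, -120.3, 169.9]
tcp_rot: [0.002, -0.037, 0.999, -0.0]
contact_force: [1.5, 1.7, 5.9]
opening: 11.2
grip_force: 29.0
```

View pics/wrist4.png

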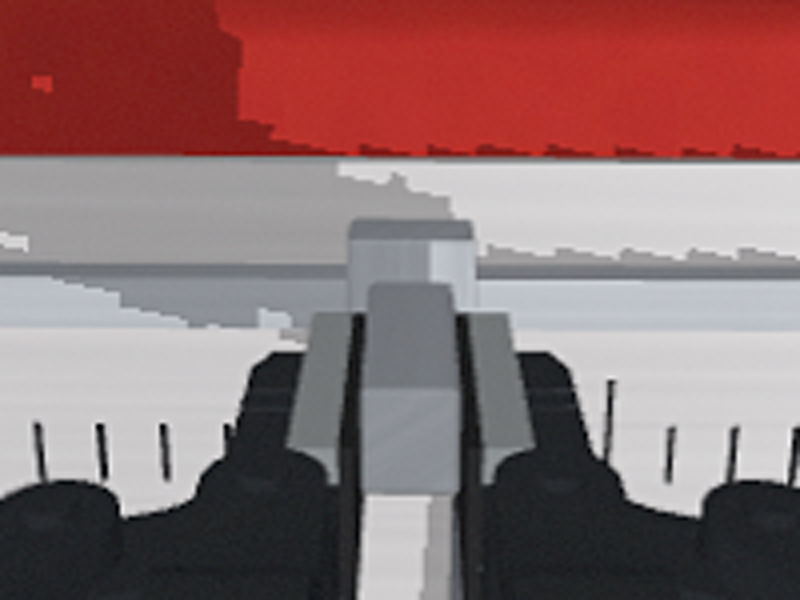

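The block is centred at column 411, the ticks at 608 (50) and 165 (120), and the needle is just right of centre at the bottom, about 450. Computing the remainder.

```bash
python3 - <<'E'
from bench import bot
from h import *
w=dict(np.load('wrist4.npz'));Z=lambda *p:np.array(p)/4+[149.625,149.625]
t=plane(w,Z((606,465),(671,480),(733,480),(165,478),(102,478),(39,478)),143)
yh=np.array([-.0713,.9975,0]);r=np.array([50,40,30,120,130,140.])
f=np.polyfit(t@yh,r,1);print(f,np.polyval(f,t@yh)-r)
for k,p,z in(('block',((347,236),(475,236)),156),('tab',((361,388),(461,388)),190),('needle',((440,530),(455,530)),150)):
    print(k,np.polyval(f,plane(w,Z(*p),z)@yh).round(2))
E
```

```text
[ -0.97728533 -68.12176139] [ 0.29474146 -0.17980012 -0.06490312 -0.04965064 -0.02868616  0.02829858]
block [90.01 72.5 ]
tab [86.87 75.69]
needle [76.55 74.24]
```

View pics/top4.png

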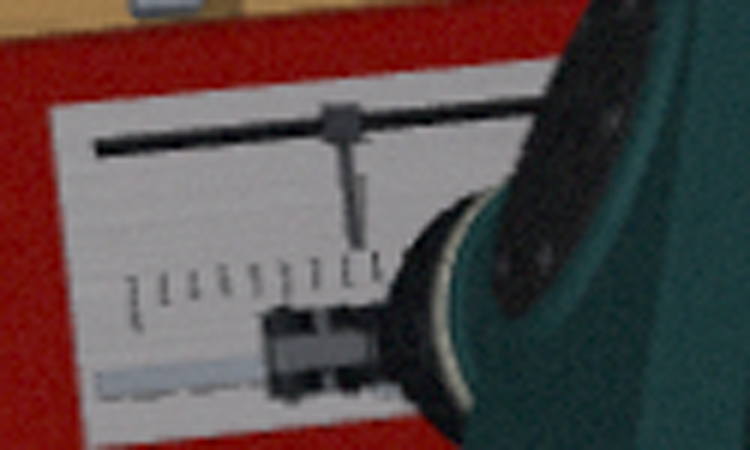

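The marker reads 81.3 and the needle 73.6 (top view: needle tip between ticks 70 and 80, clear of the gripper). I'll slide 7.6 mm more, release, lift and check.

```bash
python3 -m jog '[[[0,0,0],[-0.002,0.03,0],0],[[0,0,0],[-0.005,0.063,0],0],[[0,0,0],[-0.005,0.063,0],0],[[0,0,0],[-0.005,0.063,0],0]]'|grep tool
python3 -m jog '[[[0,0,0],[0,0,0],0.2],[[0,0,0],[0,0,0],0.4],[[0,0,0],[0,0,0],0.4],[[0,0,0],[0,0,0],0.4]]'|grep -E 'tool|contact|open'
python3 -m jog '[[[0,0,0],[0,0,0.15],0.4],[[0,0,0],[0,0,0.4],0.4],[[0,0,0],[0,0,0.7],0.4],[[0,0,0],[0,0,1],0.4],[[0,0,0],[0,0,1],0.4]]'|grep tool
python3 - <<'E'
from bench import bot
from h import *
w=bot.read_camera('wrist');np.savez('w5.npz',**w)
cv2.imwrite('pics/w5.png',cv2.resize(w['color'][150:270,150:350,::-1],None,fx=4,fy=4,interpolation=2))
E
```

```text
tool_pos: [476.4, -114.5, 169.9]
tool_pos: [474.8, -114.2, 168.3]
contact_force: [-0.2, 0.2, 0.1]
opening: 33.9
tool_pos: [478.7, -115.7, 295.1]
```

View pics/w5.png

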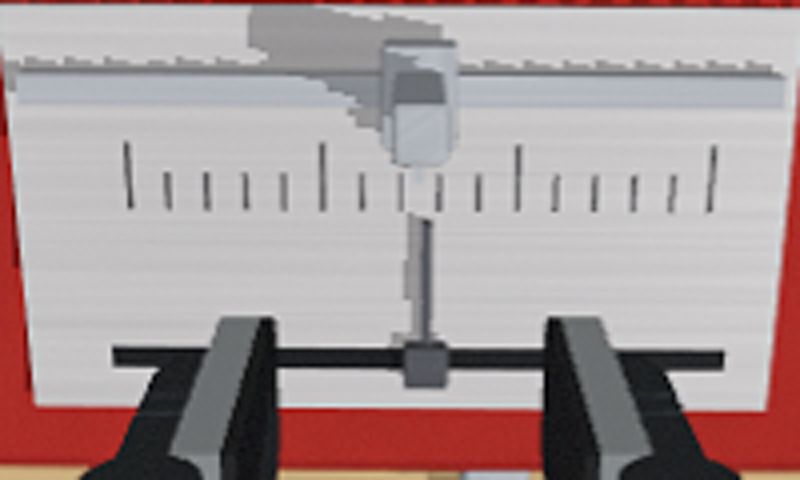

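The block is centred at column 420, the index at (419,175) and the needle tip at (425,220), so about 1.5 mm is left. Computing it.

```bash
python3 - <<'E'
from bench import bot
from h import *
w=dict(np.load('w5.npz'));Z=lambda *p:np.array(p)/4+[149.625,149.625]
u=[131,169,207,246.5,284,322,362,401.5,438.5,477.5,517,556,595,634,672,710]
P=Z(*[(x,205) for x in u])
t=plane(w,P,143);yh=np.array([-.0713,.9975,0]);r=np.arange(150,-1,-10.)
f=np.polyfit(t@yh,r,1);print(f,np.abs(np.polyval(f,t@yh)-r).max())
g=w['color'].astype(int).sum(2)/3
for k,p,z in(('block',((382,90),(459,90)),156),('blockback',((382,42),(457,42)),156),('tab',((391,165),(453,165)),190),('idx',((412,178),(426,178)),148),('needle',((420,222),(433,222)),150),('needle2',((418,330),(431,330)),150)):
    q=np.polyval(f,plane(w,Z(*p),z)@yh);print(k,q.round(2),q.mean().round(2))
print('row idx',g[193:196,246:262].mean(0).round());print('row needle',g[210:214,246:262].mean(0).round());print('needle row+',g[222:228,246:262].mean(0).round())
E
```

```text
[ -0.99152273 -69.99083664] 0.3197306786446603
block [84.4  65.95] 75.18
blockback [84.37 66.6 ] 75.49
tab [81.62 68.3 ] 74.96
idx [77.12 73.6 ] 75.36
needle [75.05 71.76] 73.4
needle2 [75.38 71.99] 73.69
row idx [195. 196. 198. 170. 143. 200. 195. 190. 187. 188. 194. 198. 189. 148.
 158. 199.]
row needle [196. 196. 197. 197. 198. 184. 145. 149. 143. 115.  83. 118. 175. 200.
 197. 197.]
needle row+ [199. 198. 198. 199. 193. 173. 168. 150. 144. 112.  83. 118. 177. 202.
 199. 199.]
```

The marker is at 75.2 and the needle at 73.5. I'm regripping to nudge it 1.7 mm.

```bash
python3 -m jog '[[[0,0,0],[0,0.014,-0.3],0.4],[[0,0,0],[0,0.014,-0.6],0.4],[[0,0,0],[0,0.014,-0.85],0.4],[[0,0,0],[0,0.014,-1],0.4],[[0,0,0],[0,0.014,-1],0.4]]'|grep tool
python3 -m jog '[[[0,0,0],[0,0,0],0.2],[[0,0,0],[0,0,0],0.1],[[0,0,0],[0,0,0],0],[[0,0,0],[0,0,0],0],[[0,0,0],[0,0,0],0]]' 25|grep -E 'tool|contact|open'
python3 -m jog '[[[0,0,0],[0,0,0],0],[[0,0,0],[0,0,0],0]]'|grep -E 'tool|contact|open'
```

```text
tool_pos: [470.8, -110.9, 163.5]
tool_pos: [475.2, -112.7, 168.8]
contact_force: [-0.4, -1.6, -6.2]
opening: 11.4
tool_pos: [475.2, -112.8, 168.8]
contact_force: [0.1, -1.8, -4.6]
opening: 11.0
```

The gripped TCP is now 1.7 mm further along than at the last grip, so the marker has probably moved into place. I'm releasing and checking.

```bash
python3 -m jog '[[[0,0,0],[0,0,0],0.2],[[0,0,0],[0,0,0],0.4],[[0,0,0],[0,0,0],0.4],[[0,0,0],[0,0,0],0.4]]'|grep -E 'tool|contact|open'
python3 -m jog '[[[0,0,0],[0,0,0.15],0.4],[[0,0,0],[0,0,0.4],0.4],[[0,0,0],[0,0,0.7],0.4],[[0,0,0],[0,0,1],0.4],[[0,0,0],[0,0,1],0.4]]'|grep tool
python3 - <<'E'
from bench import bot
from h import *
w=bot.read_camera('wrist');np.savez('w6.npz',**w)
cv2.imwrite('pics/w6.png',cv2.resize(w['color'][150:270,150:350,::-1],None,fx=4,fy=4,interpolation=2))
g=w['color'].astype(int).sum(2)/3
print(g[193:196,246:264].mean(0).round(),g[210:214,246:264].mean(0).round(),g[222:228,246:264].mean(0).round())
E
```

```text
tool_pos: [475.4, -112.6, 168.7]
contact_force: [0.0, -0.1, -0.7]
opening: 34.4
tool_pos: [479.0, -113.9, 295.4]
[199. 175.  95. 164. 200. 197. 195. 192. 189. 192. 197. 172. 109. 182.
 199. 198. 197. 197.] [196. 196. 199. 185. 146. 148. 151. 134.  84.  83. 154. 202. 198. 197.
 197. 197. 197. 197.] [198. 198. 194. 182. 173. 148. 152. 134.  83.  99. 165. 202. 199. 199.
 198. 198. 198. 198.]
```

View pics/w6.png

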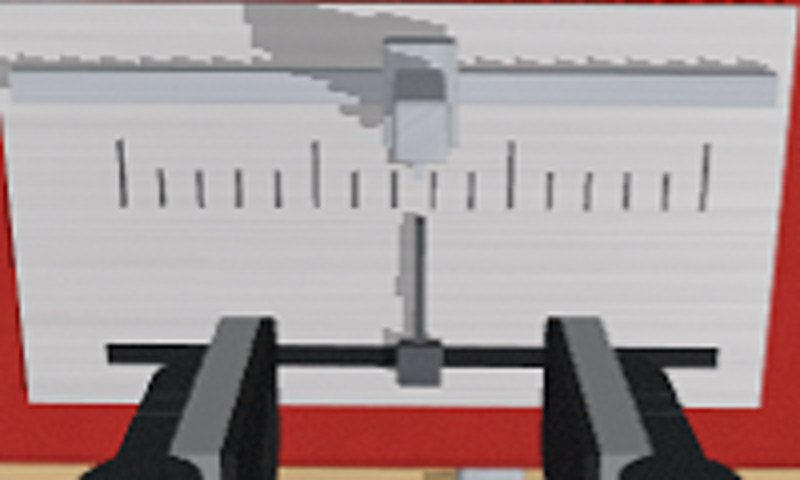

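The index is at about (418,172) and the needle at (419,218), so they look aligned. Checking the numbers.

```bash
python3 - <<'E'
from h import *
w=dict(np.load('w6.npz'));Z=lambda *p:np.array(p)/4+[149.625,149.625]
yh=np.array([-.0713,.9975,0])
R=lambda p,z:(plane(w,Z(*p),z)@yh).mean().round(2)
print('block',R(((385,95),(459,95)),156),R(((384,40),(456,40)),156),'tab',R(((389,160),(449,160)),190),'idx',R(((418,175),),148),'needle',R(((419,220),),150),R(((418,330),),150))
E
```

```text
block -144.32 -144.89 tab -145.12 idx -145.13 needle -144.82 -144.89
```

```bash
python3 -c "
from bench import bot
print(bot.observe()['time_s'],bot.finish_job())"
```

```text
the job is handed in; nothing more can be done
13.3 None
```

The brake bit at about 12 N and the lever came back up; the marker's index is in line with the needle to about 0.3 mm (reading about 73.5 mm), and the job was handed in at 13.3 s with the gripper clear.

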